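# Clamp the granite sample and start its polishing station

### The job

A granite block has been put into one of the two stations of the green polisher; the other station is idle and only has a polishing disc parked in it. Lower the hold-down arm of the station with the block until its foot rests on the stone, then twist that station's start key clockwise all the way to its stop and let it spring back. Leave the idle station's arm up and its key alone, and do not shift the stone or anything else lying around.

Things in the scene. Friction and masses are not known exactly. Their poses are not given: they have to be found in the camera images.
- machine: Green two-station polisher, fixed, 295 mm deep (x), 460 wide. Origin: on the bench, 120 mm behind its front edge, mid-width; x away from the robot, y left, z up. Stations at y = +120 and -120 mm: rubber mat 120 x 140 at x = -40, top at z = 44; hold-down arm hinged behind it; start key at the back on a face sloping 30 degrees up from z = 100 (x = 75) to 158 (x = 175). Tray rim 52 high.
- stone: Loose grey granite block 80 x 100 x 50 mm (x, y, z), about 1 kg, lying on the mat of one of the two stations, turned at most about 10 degrees. Origin: centre of its underside; its top is 50 mm higher, 94 mm above the bench.
- disc: Loose round black polishing disc, 100 mm diameter, 12 mm thick, with a 36 mm steel hub (26 mm high in all), parked on the mat of the other, idle station. Origin: centre of its underside.
- bottle: Bystander: white plastic bottle, 68 mm diameter, 170 mm high, standing on the bench. Origin: centre of its underside.
- hammer: Bystander: hammer 260 mm long lying on the bench. Origin: middle of its underside.
- offcut: Bystander: dark stone offcut 140 x 90 x 30 mm lying on the bench. Origin: centre of its underside.
- hinge_left (a point): Hinge of the left (+y side) hold-down arm, on its axis (along the machine's y), at x = 40, z = 115 mm of the machine; axes as the machine's. Cheeks either side reach 130 mm high, 50 mm apart over all.
- clamp_left_handle (a point): Middle of the left (+y side) hold-down arm's handle, 120 mm from the hinge axis. x = along the arm to the hinge, z = square to it (up when level). From the hinge: flat steel bar 30 mm wide, 14 thick, 95 long, centred on the hinge axis; then a black round handle, 22 diameter, out to 145. Rubber foot, 28 diameter, 80 from the hinge, reaching 21 below the centre line.
- clamp_left (a joint): Angle of the left (+y side) hold-down arm (rad): 0 = level, pointing from hinge to robot, foot resting on the stone; positive = raised (stops -0.3 and 1.5; starts 1.05 to 1.25). 0.35 kg; friction 0.14 N m, damping 0.15 N m s/rad: stays put above about 0.95 rad, below that sinks slowly by its own weight; 2 to 4 N on its upper side moves it.
- key_left (a joint): Turn of the left (+y side) start key (rad): 0 = at rest, grows clockwise as seen facing the console; hard stop at 1.05. Spring return, 0.03 N m at rest to 0.135 N m at the stop; goes back to 0 by itself when let go.
- key_left_grip (a point): Grip point of the left (+y side) start key, on its turning axis, 30 mm out from the sloping face. Key: black bar 60 mm long, 14 wide, from 13 to 43 mm out from the face, on a 52 mm round plate 8 thick. z = outward along the turning axis (30 degrees from vertical, leaning to the robot), x = along the bar (uphill at rest), y = across it; x, y turn with the key.
- hinge_right (a point): Hinge of the right (-y side) hold-down arm, on its axis (along the machine's y), at x = 40, z = 115 mm of the machine; axes as the machine's. Cheeks either side reach 130 mm high, 50 mm apart over all.
- clamp_right_handle (a point): Middle of the right (-y side) hold-down arm's handle, 120 mm from the hinge axis. x = along the arm to the hinge, z = square to it (up when level). From the hinge: flat steel bar 30 mm wide, 14 thick, 95 long, centred on the hinge axis; then a black round handle, 22 diameter, out to 145. Rubber foot, 28 diameter, 80 from the hinge, reaching 21 below the centre line.
- clamp_right (a joint): Angle of the right (-y side) hold-down arm (rad): 0 = level, pointing from hinge to robot, foot resting on the stone; positive = raised (stops -0.3 and 1.5; starts 1.05 to 1.25). 0.35 kg; friction 0.14 N m, damping 0.15 N m s/rad: stays put above about 0.95 rad, below that sinks slowly by its own weight; 2 to 4 N on its upper side moves it.
- key_right (a joint): Turn of the right (-y side) start key (rad): 0 = at rest, grows clockwise as seen facing the console; hard stop at 1.05. Spring return, 0.03 N m at rest to 0.135 N m at the stop; goes back to 0 by itself when let go.
- key_right_grip (a point): Grip point of the right (-y side) start key, on its turning axis, 30 mm out from the sloping face. Key: black bar 60 mm long, 14 wide, from 13 to 43 mm out from the face, on a 52 mm round plate 8 thick. z = outward along the turning axis (30 degrees from vertical, leaning to the robot), x = along the bar (uphill at rest), y = across it; x, y turn with the key.
There are look-alikes about, which are no part of the job. There is more than one size of the stone; the job needs the smallest.

How it is judged (in metres and radians):
On the way, in this order (a step that is already met when the one before it is completed fails the run):
1. the hold-down arm of the station with the stone is down on the stone (its joint within 0.03 rad of level) (((y of stone in the frame of machine above 0 m and value of joint clamp_left between -0.03 and 0.03 rad) or (y of stone in the frame of machine below 0 m and value of joint clamp_right between -0.03 and 0.03 rad))), for 0.2 s.
2. that station's start key is turned to its stop (past 0.95 rad) (((y of stone in the frame of machine above 0 m and value of joint clamp_left between -0.03 and 0.03 rad and value of joint key_left above 0.95 rad) or (y of stone in the frame of machine below 0 m and value of joint clamp_right between -0.03 and 0.03 rad and value of joint key_right above 0.95 rad))), for 0.05 s.
At the end, for the whole second after the job is handed in: The arm of the station with the stone is level on the stone (within 0.03 rad), the other arm is still raised (above 0.9 rad), both keys have sprung back to rest (below 0.08 rad), and the stone lies still within 15 mm of where it was (((y of stone in the frame of machine above 0 m and value of joint clamp_left between -0.03 and 0.03 rad and value of joint clamp_right above 0.9 rad) or (y of stone in the frame of machine below 0 m and value of joint clamp_right between -0.03 and 0.03 rad and value of joint clamp_left above 0.9 rad)) and value of joint each of key_left, key_right below 0.08 rad and distance of stone from where it was at the start of the episode below 0.015 m and linear speed of stone below 0.02 m/s); the robot touches nothing.
It fails at once if the idle station's key is turned (past 0.3 rad) ((y of stone in the frame of machine above 0 m and value of joint key_right above 0.3 rad) or (y of stone in the frame of machine below 0 m and value of joint key_left above 0.3 rad)).
It fails at once if a key is turned (past 0.5 rad) before the stone is held down ((y of stone in the frame of machine above 0 m and value of joint key_left above 0.5 rad and not (value of joint clamp_left between -0.03 and 0.03 rad)) or (y of stone in the frame of machine below 0 m and value of joint key_right above 0.5 rad and not (value of joint clamp_right between -0.03 and 0.03 rad))).
It fails at once if the idle station's arm is lowered (below 0.9 rad) ((y of stone in the frame of machine above 0 m and value of joint clamp_right below 0.9 rad) or (y of stone in the frame of machine below 0 m and value of joint clamp_left below 0.9 rad)).
It fails at once if the stone is shifted by more than 15 mm (distance of stone from where it was at the start of the episode above 0.015 m).
It fails at once if the bottle, hammer, offcut or disc is moved by more than 30 mm (distance of any of bottle, hammer, offcut, disc from where it was at the start of the episode above 0.03 m).
It also fails if it takes over 58 s, if anything falls off the work surface, if the arm or the gripper's body presses on something with over 40 N, if the wrist force passes 120 N, or if a joint passes its speed limit or range.

### The arm

A 7-joint arm with a two-finger parallel gripper is mounted at the origin on the work surface. World frame = base frame: x ahead of the robot, y to its left, z up, the work surface at z = 0. Lengths are in mm, angles in rad, forces in N, time in s.
With the tool pointing down it reaches from about 400 to 850 mm from the base axis. Payload 10.4 kg.
Tool frame: the origin (TCP) lies at the very end of the fingers, on their centre line; the grasp point (between the pads) lies 19 mm behind it; y points along the fingers, z is the direction in which the jaws open and shut, and the axes are right-handed (so a half turn about y gives the same grasp; the last joint's range is limited). The gripper opens to 87 mm and grips with 3 to 60 N. Pads are 19 mm wide; open, the fingers measure 117 mm over their backs; the gripper's body (75 mm by 190 mm) begins 51 mm behind the grasp point.
Start: joints at [-0.023, 0.332, -0.065, 1.46, 0.022, 1.35, -0.088], TCP at [625.022, 0.018, 222.576] pointing down, gripper open.
Joint ranges: [-2.6, 2.6], [-0.5, 2.12], [-1.47, 1.34], [0.16, 2.42], [-1.27, 4.41], [0.06, 2.06], [-2.6, 2.6]. Speed limits (rad/s): [2.22, 2.22, 2.79, 2.79, 3.14, 3.14, 3.14].

### API

Orientations are given as a 3x3 rotation matrix whose columns are the frame's x, y, z axes.
In Python, from plant import * gives the robot as it stands.
- The arm moves only by the shell command python3 -m crank 'ROWS'. ROWS is JSON, a list of rows, each an object of numbers: "tx", "ty", "tz": the shift along the tool's x, y, z in m; "twist": the turn about the tool's y in rad; "claw": the closure in counts, from 0 (fully open) to 255 (shut). A call has 1 to 12 rows; each row is the pose to reach, as a shift and turn from the pose commanded when the call began, along the tool's axes at that moment; what a row does not reach only later rows make up. A row lasts 1/8 s, in which the tool goes at most 62.5 mm and 10.7 degrees, less where a joint would pass 70% of its speed; a pose out of reach is approached as far as the arm can. A call with a gripper value outside its range is refused whole. The fingers move at their own pace and stop on an object; the grip force is fixed at half the most. Time passes only in rows, so rows that repeat a pose let the fingers close. It gives the time, the measured TCP pose, the force and the opening at its end, in the units of the state.
- read_state(): the state, without advancing time (a new reading comes with each control period).
- read_camera(name): name is "scene" or "side" or "wrist"; returns a dict with "pixels" (480x640x3 uint8, red, green, blue), "fx", "fy", "cx", "cy" (pixels), "R" (3x3) and "t" (3): a world point X has camera coordinates R X + t; the wrist camera has in their place "tool_from_camera" (4x4, takes a point from camera to tool coordinates, whose origin is the TCP and whose axes are the tool frame's). Camera axes: x right, y down, z forward; pixel columns grow to the right and rows downward; lengths in mm; the calibration is good to about 2 mm. A picture is of the moment at which its call begins: read the wrist's pose just before it. There is no depth.
- job_done(): hands the job in, once; it reports no verdict.
The state is a dict: "time_s": time; "q": joint angles; "dq": joint speeds; "joint_torque": joint torques, N m; "position": TCP position; "eef_rot": TCP orientation; "wrist_force": force on the tool from outside, world axes, zero at the start; "torque": the same for the moment, N m; "gripper_width": finger opening in mm.
Only numpy, scipy, OpenCV 4.12 (cv2) and the standard library are available. Lean on these libraries where they do the work, as an engineer would, in place of code of your own. Each camera call takes 0.05 s, during which the arm holds its last target. There are 200 camera calls.

## Working session

There is one attempt and no reset: what is moved stays moved. The work goes in short steps, Python scripts to look and compute and a shell command to move; the robot and the scene stay as the last step left them, time stands still between calls to the robot, and variables do not carry over. Pictures are saved under pics/ and viewed, about 8 in all and at most 12, crops included, and the job is handed in when it is done.

```bash
mkdir -p pics; ls; python3 - <<'E'
from plant import *
import cv2
s=read_state(); print(s)
for n in ("scene","side"):
    c=read_camera(n); cv2.imwrite(f"pics/{n}0.png",c["pixels"][:,:,::-1]); print(n,{k:v for k,v in c.items() if k!="pixels"})
E
```

```text
pics
{'time_s': 0.0, 'q': array([-0.02263256,  0.33287138, -0.06470812,  1.46097838,  0.02162108,
        1.34991002, -0.08848894]), 'dq': array([ 0.0011668 , -0.00137687, -0.00018751, -0.00145813,  0.00042692,
        0.00112042,  0.00172513]), 'joint_torque': array([-1.20520472e-04, -6.23245955e+01,  2.44190963e-02, -3.89891267e+01,
       -6.13984605e-02,  3.97891912e-02,  1.87085252e-04]), 'position': array([6.24591505e+02, 1.05745902e-02, 2.21736588e+02]), 'eef_rot': array([[ 7.77584562e-05, -1.46814266e-03,  9.99998919e-01],
       [-9.99999993e-01, -8.81761251e-05,  7.76290844e-05],
       [ 8.80620593e-05, -9.99998918e-01, -1.46814951e-03]]), 'wrist_force': array([ 0.43059864, -0.02836743,  0.60720017]), 'torque': array([ 0.01536013, -0.01799337,  0.007067  ]), 'gripper_width': 87.07771661412814}
scene {'fx': 549.7000328867101, 'fy': 549.7000328867101, 'cx': 320.806458512137, 'cy': 247.20383918829506, 'R': array([[ 0.18534116,  0.9826551 ,  0.0061326 ],
       [ 0.81297538, -0.14982574, -0.56269288],
       [-0.55201421,  0.1092758 , -0.82664328]]), 't': array([ -84.44803879, -327.64711238, 1762.84853316])}
side {'fx': 554.66973033673, 'fy': 554.66973033673, 'cx': 318.6307214562407, 'cy': 234.45947006217972, 'R': array([[ 0.92858616, -0.37093912, -0.01148505],
       [-0.21477874, -0.51191101, -0.8317555 ],
       [ 0.30265133,  0.77482339, -0.55502332]]), 't': array([-431.76733672,  220.82579375, 1240.53925749])}
```

View pics/scene0.png

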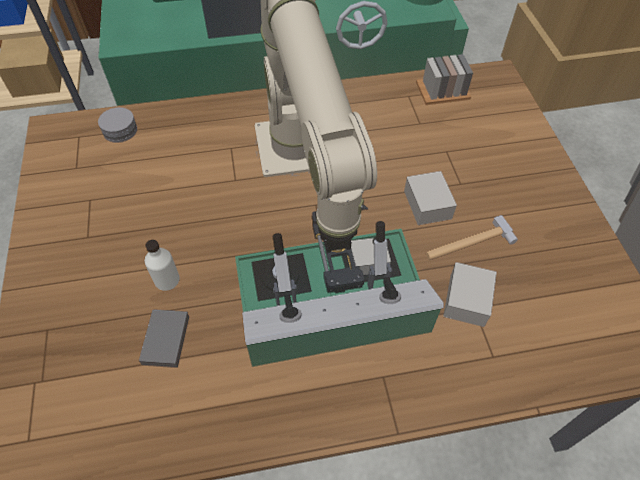

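View pics/side0.png

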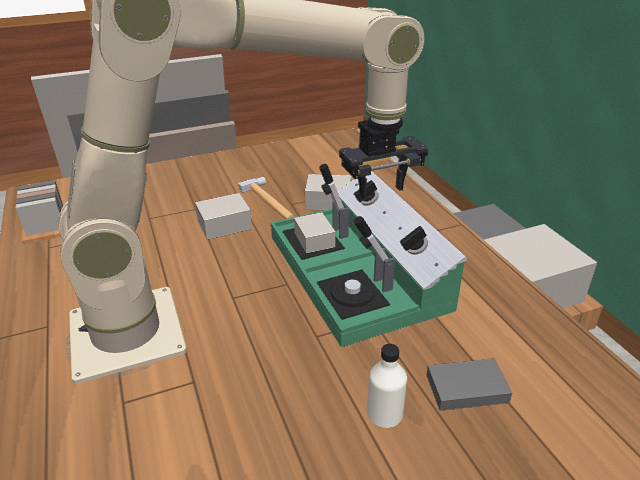

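```bash
python3 - <<'E'
import cv2
a=cv2.imread("pics/side0.png")[150:350,260:480]; b=cv2.imread("pics/scene0.png")[220:370,225:450]
cv2.imwrite("pics/side0c.png",cv2.resize(a,None,fx=3,fy=3,interpolation=cv2.INTER_CUBIC)[:600])
cv2.imwrite("pics/scene0c.png",cv2.resize(b,None,fx=3.5,fy=3.5,interpolation=cv2.INTER_CUBIC))
E
```

```text
(no output)
```

View pics/side0c.png

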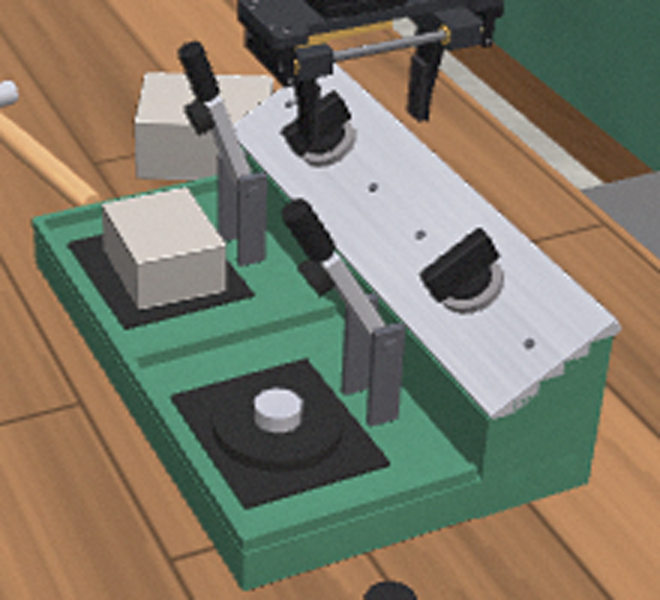

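View pics/scene0c.png

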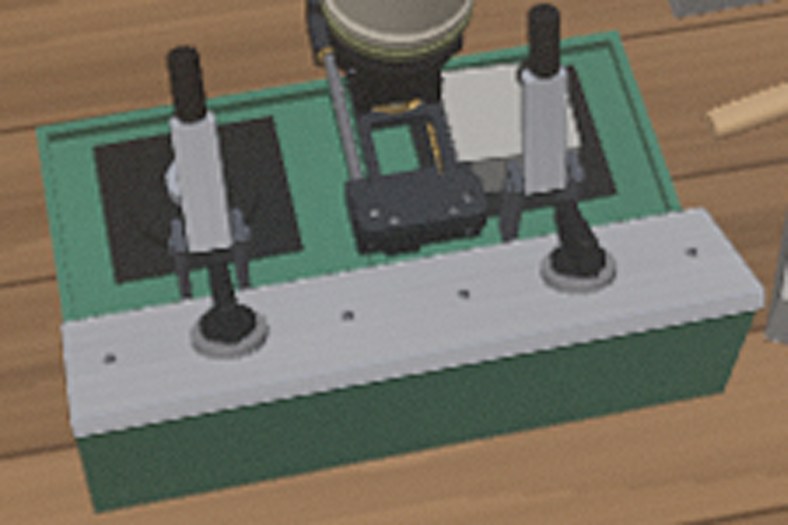

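The stone at scene (372,250) and side (315,232) sits on the left (+y) mat and is the smaller block. The larger blocks at scene (430,197) and (470,293) lie on the bench. The disc is on the right mat, at side (352,287). In the crops I can see the mat corners, the rim corners and both arms raised.

```bash
cat > h.py <<'E'
from plant import *
import numpy as np, cv2
def ray(c,u,v):
    d=np.array([(u-c["cx"])/c["fx"],(v-c["cy"])/c["fy"],1.]); return -c["R"].T@c["t"], c["R"].T@d
def onz(c,u,v,z):
    o,d=ray(c,u,v); return o+d*(z-o[2])/d[2]
def tri(r1,r2):
    (o1,d1),(o2,d2)=r1,r2; k=np.linalg.lstsq(np.c_[d1,-d2],o2-o1,rcond=None)[0]
    a,b=o1+k[0]*d1,o2+k[1]*d2; return (a+b)/2,np.linalg.norm(a-b)
E
python3 - <<'E'
from h import *
np.set_printoptions(precision=1,suppress=True)
sc,sd=read_camera("scene"),read_camera("side")
S=lambda x,y:(260+x/3,150+y/3); C=lambda x,y:(225+x/3.5,220+y/3.5)
L=[(sd,S(33,218),(-120,230,52)),(sd,S(247,545),(-120,-230,52)),(sd,S(172,398),(-100,-50,44)),(sd,S(310,360),(20,-50,44)),(sd,S(390,463),(20,-190,44)),(sd,S(247,508),(-100,-190,44)),(sd,S(68,243),(-100,190,44)),(sd,S(128,327),(-100,50,44)),
(sc,C(617,33),(-120,230,52)),(sc,C(38,130),(-120,-230,52)),(sc,C(95,150),(-100,-190,44)),(sc,C(272,118),(-100,-50,44)),(sc,C(302,247),(20,-50,44)),(sc,C(118,283),(20,-190,44)),(sc,C(98,512),(175,-230,0)),(sc,C(723,390),(175,230,0))]
W=np.array([onz(c,*p,m[2])[:2] for c,p,m in L]); M=np.array([m[:2] for *_,m in L],float)
H=(M-M.mean(0)).T@(W-W.mean(0)); yaw=np.arctan2(H[0,1]-H[1,0],H[0,0]+H[1,1])
R=np.array([[np.cos(yaw),-np.sin(yaw)],[np.sin(yaw),np.cos(yaw)]]); t=W.mean(0)-R@M.mean(0)
print("yaw",yaw,np.degrees(yaw),"origin",t); print(np.c_[W,W-(M@R.T+t)])
T=lambda x,y,z:np.r_[R@[x,y]+t,z]
s30,c30=.5,np.cos(np.pi/6)
print("key tip pts");
# arm angles: handle ends
for nm,y,a,b in (("L",120,S(188,47),C(543,10)),("R",-120,S(293,207),C(184,52))):
    p,g=tri(ray(sd,*a),ray(sc,*b)); q=R.T@(p[:2]-t); print(nm,"handle tip",p,g,"machine",q,p[2],"angle",np.arctan2(p[2]-115,40-q[0]),np.hypot(p[2]-115,40-q[0]))
# key top centre, in machine
for nm,a,b in (("L",S(315,125),C(578,232)),("R",S(460,267),C(226,300))):
    p,g=tri(ray(sd,*a),ray(sc,*b)); q=R.T@(p[:2]-t); print(nm,"key",q,p[2],g)
# stone top corners side
for a in ((103,205),(178,190),(225,242),(138,262)):
    p=onz(sd,*S(*a),94); print("stone top",p,R.T@(p[:2]-t))
print(read_state()["time_s"])
E
```

```text
yaw 0.021396950328729965 1.2259549482872865 origin [543.    5.4]
[[ 418.7  234.4    0.5    1.5]
 [ 427.1 -230.3   -0.9   -3.2]
 [ 442.8  -48.7   -1.4   -2. ]
 [ 564.4  -46.1    0.3   -1.9]
 [ 564.7 -183.4   -2.3    0.7]
 [ 446.  -187.7   -1.1   -1. ]
 [ 438.4  194.2   -0.6    0.9]
 [ 443.7   53.4    1.7    0.1]
 [ 421.5  231.5    3.4   -1.4]
 [ 430.  -224.8    2.     2.3]
 [ 450.5 -184.6    3.4    2.1]
 [ 446.1  -47.9    2.    -1.2]
 [ 562.1  -45.2   -2.    -1.1]
 [ 567.3 -181.5    0.2    2.6]
 [ 720.2 -218.3   -2.7    2.5]
 [ 710.2  238.4   -2.8   -0.7]]
key tip pts
L handle tip [530.  125.1 252.9] 3.027879499182996 machine [-10.5 119.9] 252.8772823188924 angle 1.2198257930664984 146.82799366266732
R handle tip [ 512.8 -113.2  241.2] 2.4220684971968227 machine [ -32.7 -117.9] 241.21545315336635 angle 1.0479562277509873 145.67728376765677
L key [107.3 120.4] 154.64521917663365 2.044888340437281
R key [ 108.9 -119.7] 153.29024357665475 1.3373362292037583
stone top [464.  166.8  94. ] [-75.6 163. ]
stone top [533.9 164.6  94. ] [ -5.7 159.3]
stone top [539.3  71.2  94. ] [-2.3 65.8]
stone top [460.7  71.3  94. ] [-80.9  67.6]
0.2
```

```bash
python3 -m crank '[{"tx":-0.02,"tz":-0.005,"twist":0.15,"claw":255},{"tx":-0.04,"tz":-0.01,"twist":0.32,"claw":255},{"tx":-0.06,"tz":-0.015,"twist":0.5,"claw":255},{"tx":-0.08,"tz":-0.02,"twist":0.68,"claw":255},{"tx":-0.1,"tz":-0.025,"twist":0.86,"claw":255},{"tx":-0.12,"tz":-0.03,"twist":1.04,"claw":255},{"tx":-0.126,"tz":-0.036,"twist":1.22,"claw":255},{"tx":-0.126,"tz":-0.042,"twist":1.4,"claw":255},{"tx":-0.126,"tz":-0.042,"twist":1.55,"claw":255},{"tx":-0.126,"tz":-0.042,"twist":1.55,"claw":255},{"tx":-0.126,"tz":-0.042,"twist":1.55,"claw":255}]'
python3 - <<'E'
from h import *
s=read_state(); print(s["eef_rot"].round(3))
c=read_camera("side"); cv2.imwrite("pics/side1.png",cv2.resize(c["pixels"][100:350,240:500,::-1],None,fx=2.3,fy=2.3,interpolation=cv2.INTER_CUBIC))
E
```

```text
[[ 0.    -0.001  1.   ]
 [-1.    -0.     0.   ]
 [ 0.    -1.    -0.001]]validation failed for argument at $[0]...
```

View pics/side1.png

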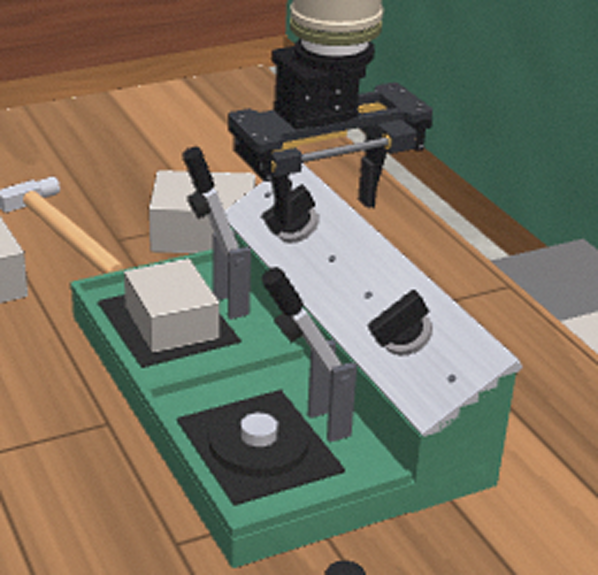

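The picture shows the arm has not moved: the call was refused, probably because a row lacked `ty`. I'll give every key.

```bash
python3 -m crank '[{"tx":-0.02,"ty":0,"tz":-0.005,"twist":0.15,"claw":255},{"tx":-0.04,"ty":0,"tz":-0.01,"twist":0.32,"claw":255},{"tx":-0.06,"ty":0,"tz":-0.015,"twist":0.5,"claw":255},{"tx":-0.08,"ty":0,"tz":-0.02,"twist":0.68,"claw":255},{"tx":-0.1,"ty":0,"tz":-0.025,"twist":0.86,"claw":255},{"tx":-0.12,"ty":0,"tz":-0.03,"twist":1.04,"claw":255},{"tx":-0.126,"ty":0,"tz":-0.036,"twist":1.22,"claw":255},{"tx":-0.126,"ty":0,"tz":-0.042,"twist":1.4,"claw":255},{"tx":-0.126,"ty":0,"tz":-0.042,"twist":1.55,"claw":255},{"tx":-0.126,"ty":0,"tz":-0.042,"twist":1.55,"claw":255},{"tx":-0.126,"ty":0,"tz":-0.042,"twist":1.55,"claw":255}]'
python3 - <<'E'
from h import *
s=read_state(); print(s["eef_rot"].round(3),s["position"])
c=read_camera("side"); cv2.imwrite("pics/side2.png",cv2.resize(c["pixels"][100:350,240:500,::-1],None,fx=2.3,fy=2.3,interpolation=cv2.INTER_CUBIC))
E
```

```text
time_s: 1.62
position: [583.0, 126.0, 222.5]
eef_rot: [[-1.0, -0.0, 0.024], [-0.024, -0.0, -1.0], [0.0, -1.0, 0.0]]
wrist_force: [-0.1, 0.6, 0.7]
gripper_width: 0.6
[[-1.    -0.     0.024]
 [-0.024 -0.    -1.   ]
 [ 0.    -1.     0.   ]] [583.01418091 126.02343097 222.48629906]
```

```bash
python3 -m crank '[{"tx":0.012,"ty":0,"tz":0,"twist":0,"claw":255},{"tx":0.02,"ty":0,"tz":0,"twist":0,"claw":255},{"tx":0.027,"ty":0.001,"tz":0,"twist":0,"claw":255},{"tx":0.034,"ty":0.003,"tz":0,"twist":0,"claw":255},{"tx":0.041,"ty":0.006,"tz":0,"twist":0,"claw":255},{"tx":0.048,"ty":0.01,"tz":0,"twist":0,"claw":255},{"tx":0.055,"ty":0.014,"tz":0,"twist":0,"claw":255},{"tx":0.061,"ty":0.018,"tz":0,"twist":0,"claw":255},{"tx":0.067,"ty":0.022,"tz":0,"twist":0,"claw":255},{"tx":0.074,"ty":0.027,"tz":0,"twist":0,"claw":255},{"tx":0.074,"ty":0.027,"tz":0,"twist":0,"claw":255},{"tx":0.074,"ty":0.027,"tz":0,"twist":0,"claw":255}]'
python3 - <<'E'
from h import *
c=read_camera("side"); cv2.imwrite("pics/side3.png",cv2.resize(c["pixels"][100:350,240:500,::-1],None,fx=2.3,fy=2.3,interpolation=cv2.INTER_CUBIC))
E
```

```text
time_s: 3.18
position: [509.1, 124.5, 195.7]
eef_rot: [[-1.0, 0.0, 0.021], [-0.021, 0.0, -1.0], [-0.0, -1.0, -0.0]]
wrist_force: [0.9, 0.6, 0.1]
gripper_width: 0.4
```

View pics/side3.png

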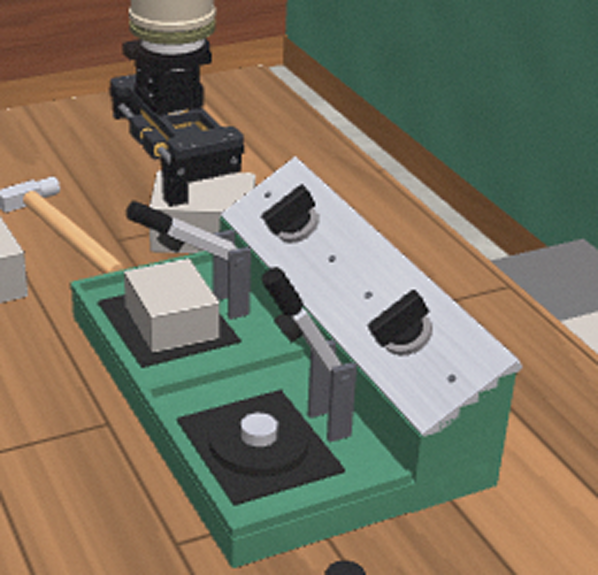

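The left arm is below the fingers and sinking by itself (handle at crop (150,215)). Next I go above and beside the left key.

```bash
python3 -m crank '[{"tx":0,"ty":-0.03,"tz":0,"twist":0,"claw":255},{"tx":-0.03,"ty":-0.03,"tz":-0.005,"twist":0,"claw":255},{"tx":-0.065,"ty":-0.03,"tz":-0.015,"twist":0,"claw":255},{"tx":-0.1,"ty":-0.03,"tz":-0.025,"twist":0,"claw":255},{"tx":-0.135,"ty":-0.03,"tz":-0.03,"twist":0,"claw":255},{"tx":-0.166,"ty":-0.03,"tz":-0.03,"twist":0,"claw":255},{"tx":-0.166,"ty":-0.01,"tz":-0.03,"twist":0,"claw":255},{"tx":-0.166,"ty":-0.005,"tz":-0.03,"twist":0,"claw":255},{"tx":-0.166,"ty":-0.005,"tz":-0.03,"twist":0,"claw":255},{"tx":-0.166,"ty":-0.005,"tz":-0.03,"twist":0,"claw":255}]'
python3 - <<'E'
from h import *
s=read_state(); print(s["position"],s["eef_rot"].round(3))
w=read_camera("wrist"); print(w["tool_from_camera"].round(3),w["fx"],w["cx"],w["cy"])
c=read_camera("side"); np.save("w.npy",w["pixels"])
a=c["pixels"][100:350,240:460,::-1]; a=cv2.resize(a,None,fx=1.8,fy=1.8,interpolation=cv2.INTER_CUBIC)
b=cv2.resize(w["pixels"][:,:,::-1],(400,300)); p=np.zeros((450,800,3),np.uint8); p[:a.shape[0],:396]=a; p[:300,400:]=b
cv2.imwrite("pics/pair4.png",p)
E
```

```text
time_s: 4.47
position: [674.6, 158.1, 201.7]
eef_rot: [[-1.0, 0.001, 0.021], [-0.021, 0.0, -1.0], [-0.001, -1.0, -0.0]]
wrist_force: [0.1, 0.4, 0.1]
gripper_width: 0.6
[674.55312172 158.08117792 201.70629385] [[-1.     0.001  0.021]
 [-0.021  0.    -1.   ]
 [-0.001 -1.    -0.   ]]
[[  -0.       0.964    0.265  -72.108]
 [  -0.      -0.265    0.964 -161.525]
 [   1.       0.       0.       1.487]
 [   0.       0.       0.       1.   ]] 432.78674010821265 321.27779589138873 238.76478986235088
```

View pics/pair4.png

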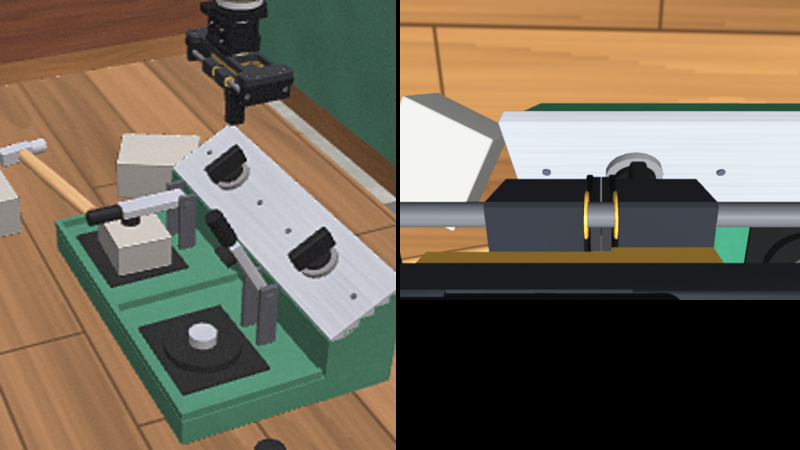

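The left arm lies on the stone, with the foot touching at left-panel (130,215). The wrist view puts the key plate about 28 mm to the -y side of the fingers, as expected. I'll descend beside the key, then measure the arm angle.

```bash
python3 -m crank '[{"tx":0,"ty":0.015,"tz":0,"twist":0,"claw":255},{"tx":0,"ty":0.028,"tz":0,"twist":0,"claw":255},{"tx":0,"ty":0.036,"tz":0,"twist":0,"claw":255},{"tx":0,"ty":0.042,"tz":0,"twist":0,"claw":255},{"tx":0,"ty":0.042,"tz":0,"twist":0,"claw":255},{"tx":0,"ty":0.042,"tz":0,"twist":0,"claw":255}]'
python3 - <<'E'
from h import *
c=read_camera("side"); d=read_camera("scene")
a=cv2.resize(c["pixels"][195:265,270:400,::-1],None,fx=6,fy=6,interpolation=cv2.INTER_CUBIC)
b=cv2.resize(d["pixels"][215:310,330:450,::-1],None,fx=4,fy=4,interpolation=cv2.INTER_CUBIC)
cv2.imwrite("pics/s5.png",a[:,:780]); 
p=np.zeros((600,800,3),np.uint8)
a=cv2.resize(c["pixels"][170:290,270:400,::-1],None,fx=3,fy=3,interpolation=cv2.INTER_CUBIC); b=cv2.resize(d["pixels"][210:330,320:450,::-1],None,fx=3,fy=3,interpolation=cv2.INTER_CUBIC)
p[:360,:390]=a; p[:360,400:790]=b; cv2.imwrite("pics/s5.png",p[:360])
E
```

```text
time_s: 5.32
position: [674.6, 158.0, 159.0]
eef_rot: [[-1.0, 0.001, 0.021], [-0.021, 0.0, -1.0], [-0.001, -1.0, -0.0]]
wrist_force: [0.2, -0.2, 0.1]
gripper_width: 0.4
```

View pics/s5.png

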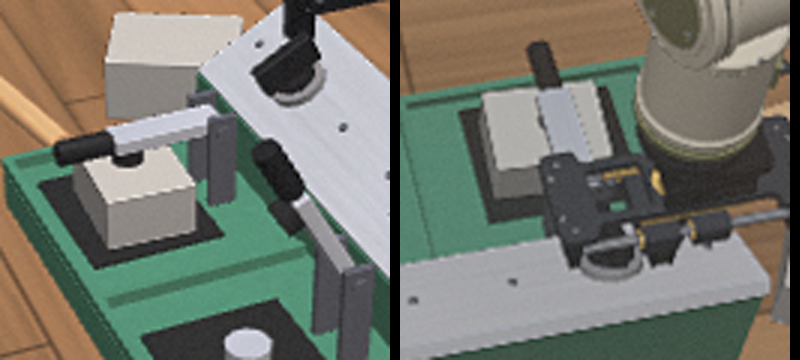

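```bash
python3 - <<'E'
from h import *
c=read_camera("side"); d=read_camera("scene")
p,g=tri(ray(c,270+58/3,170+152/3),ray(d,320+138/3,210+45/3))
yaw=.0214; R=np.array([[np.cos(yaw),-np.sin(yaw)],[np.sin(yaw),np.cos(yaw)]]); q=R.T@(p[:2]-[543,5.4])
print(p,g,q,np.arctan2(p[2]-115,40-q[0]))
# predicted pixels of handle end for angles
def pix(c,X): v=c["R"]@X+c["t"]; return (c["fx"]*v[0]/v[2]+c["cx"],c["fy"]*v[1]/v[2]+c["cy"])
for a in (0,.03,.06,.1):
    X=np.r_[R@[40-145*np.cos(a),120]+[543,5.4],115+145*np.sin(a)]; u,v=pix(c,X);print(a,(u-270)*3,(v-170)*3)
h=cv2.imread("pics/pair4.png")[:450,:396]; 
# handle mask (black blob) motion between t=4.47 and now
now=cv2.resize(c["pixels"][100:350,240:460,::-1],None,fx=1.8,fy=1.8,interpolation=cv2.INTER_CUBIC)
print(np.abs(h.astype(int)-now)[195:235,80:185].mean())
E
```

```text
[436.17163114 123.32247644 118.67846307] 0.5468926092890137 [-104.28055985  120.18142819] 0.025489687468277983
0 57.70593152353973 156.1818964955564
0.03 57.567341561348485 151.80574034513864
0.06 57.57387926117963 147.38491601399357
0.1 57.809581934742994 141.4282523300031
1.6942857142857144
```

The left arm measures 0.025 ± 0.02 rad and has not moved between two pictures 0.85 s apart, with the foot on the stone. I take it as resting there, so I push the key's uphill end toward -y.

```bash
python3 -m crank '[{"tx":0,"ty":0,"tz":0.004,"twist":0,"claw":255},{"tx":0,"ty":0,"tz":0.008,"twist":0,"claw":255},{"tx":0,"ty":0,"tz":0.012,"twist":0,"claw":255},{"tx":0,"ty":0,"tz":0.015,"twist":0,"claw":255},{"tx":0,"ty":0,"tz":0.018,"twist":0,"claw":255},{"tx":0,"ty":0,"tz":0.021,"twist":0,"claw":255},{"tx":0,"ty":0,"tz":0.024,"twist":0,"claw":255},{"tx":0,"ty":0,"tz":0.024,"twist":0,"claw":255}]'
```

```text
time_s: 6.52
position: [675.5, 134.8, 159.2]
eef_rot: [[-1.0, 0.002, 0.021], [-0.021, 0.001, -1.0], [-0.002, -1.0, -0.001]]
wrist_force: [3.4, 3.7, 0.0]
gripper_width: 0.7
```

```bash
python3 -m crank '[{"tx":0,"ty":0,"tz":0.002,"twist":0,"claw":255},{"tx":0,"ty":0,"tz":0.004,"twist":0,"claw":255},{"tx":0,"ty":0,"tz":0.005,"twist":0,"claw":255},{"tx":0,"ty":0,"tz":0.005,"twist":0,"claw":255}]'
```

```text
time_s: 7.02
position: [675.1, 130.5, 158.8]
eef_rot: [[-1.0, 0.001, 0.022], [-0.022, 0.002, -1.0], [-0.001, -1.0, -0.002]]
wrist_force: [1.8, 5.5, 0.2]
gripper_width: 0.5
```

```bash
python3 -m crank '[{"tx":0,"ty":0,"tz":0.002,"twist":0,"claw":255},{"tx":0,"ty":0,"tz":0.003,"twist":0,"claw":255},{"tx":0,"ty":0,"tz":0.003,"twist":0,"claw":255}]'
```

```text
time_s: 7.4
position: [674.9, 128.0, 158.7]
eef_rot: [[-1.0, 0.0, 0.022], [-0.022, 0.002, -1.0], [-0.0, -1.0, -0.002]]
wrist_force: [1.0, 6.1, 0.4]
gripper_width: 0.5
```

```bash
python3 -m crank '[{"tx":0,"ty":0,"tz":0.002,"twist":0,"claw":255},{"tx":0,"ty":0,"tz":0.003,"twist":0,"claw":255},{"tx":0,"ty":0,"tz":0.003,"twist":0,"claw":255}]'; python3 - <<'E'
from h import *
c=read_camera("side")
cv2.imwrite("pics/s6.png",cv2.resize(c["pixels"][150:270,270:420,::-1],None,fx=4,fy=4,interpolation=cv2.INTER_CUBIC))
E
```

```text
time_s: 7.78
position: [675.1, 124.9, 158.9]
eef_rot: [[-1.0, 0.001, 0.022], [-0.022, 0.002, -1.0], [-0.001, -1.0, -0.002]]
wrist_force: [0.8, 6.4, 0.5]
gripper_width: 0.4
```

View pics/s6.png

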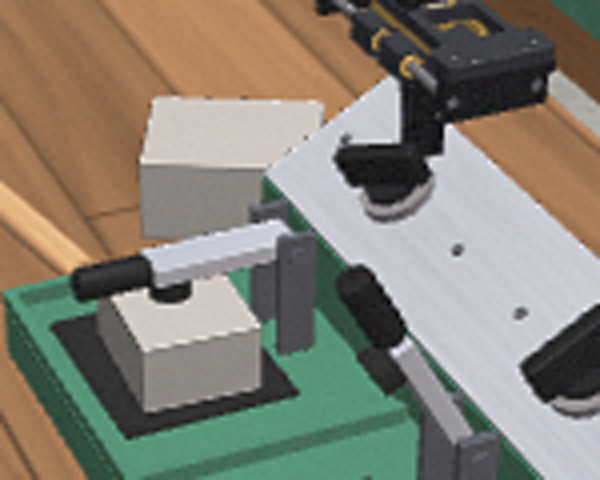

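The key is turning clockwise, with its downhill end now at crop (345,160). The force is still soft, so the stop has not been reached and I continue.

```bash
python3 -m crank '[{"tx":0,"ty":0,"tz":0.002,"twist":0,"claw":255},{"tx":0,"ty":0,"tz":0.004,"twist":0,"claw":255},{"tx":0,"ty":0,"tz":0.004,"twist":0,"claw":255}]';python3 - <<'E'
from h import *
c=read_camera("side")
yaw=.0214; R=np.array([[np.cos(yaw),-np.sin(yaw)],[np.sin(yaw),np.cos(yaw)]])
def pix(c,X): v=c["R"]@X+c["t"]; return (c["fx"]*v[0]/v[2]+c["cx"],c["fy"]*v[1]/v[2]+c["cy"])
def P(s,a,n,th):  # along bar, across(+ = right), out
    u=s*np.cos(th)-a*np.sin(th); l=s*np.sin(th)+a*np.cos(th)
    x=125+u*.866-n*.5; z=128.9+u*.5+n*.866; return np.r_[R@[x,120-l]+[543,5.4],z]
print("th: downhill end top corners (left,right), bottom; crop x4 px")
for th in (0,.7,.8,.9,1.0,1.05):
    print(th,[tuple(np.round([(pix(c,P(*k,th))[0]-270)*4,(pix(c,P(*k,th))[1]-150)*4],0)) for k in ((-30,-7,43),(-30,7,43),(-30,-7,13),(-30,7,13))])
cv2.imwrite("pics/s7.png",cv2.resize(c["pixels"][150:230,330:430,::-1],None,fx=6,fy=6,interpolation=cv2.INTER_CUBIC))
E
```

```text
time_s: 8.2
position: [675.4, 120.7, 159.0]
eef_rot: [[-1.0, 0.001, 0.022], [-0.022, 0.002, -1.0], [-0.001, -1.0, -0.002]]
wrist_force: [2.2, 4.9, -0.2]
gripper_width: 0.5
th: downhill end top corners (left,right), bottom; crop x4 px
0 [(np.float64(333.0), np.float64(175.0)), (np.float64(343.0), np.float64(185.0)), (np.float64(353.0), np.float64(205.0)), (np.float64(362.0), np.float64(215.0))]
0.7 [(np.float64(335.0), np.float64(152.0)), (np.float64(332.0), np.float64(168.0)), (np.float64(355.0), np.float64(182.0)), (np.float64(351.0), np.float64(198.0))]
0.8 [(np.float64(337.0), np.float64(149.0)), (np.float64(332.0), np.float64(165.0)), (np.float64(356.0), np.float64(178.0)), (np.float64(351.0), np.float64(194.0))]
0.9 [(np.float64(339.0), np.float64(145.0)), (np.float64(332.0), np.float64(161.0)), (np.float64(359.0), np.float64(175.0)), (np.float64(352.0), np.float64(191.0))]
1.0 [(np.float64(342.0), np.float64(142.0)), (np.float64(333.0), np.float64(158.0)), (np.float64(361.0), np.float64(172.0)), (np.float64(352.0), np.float64(188.0))]
1.05 [(np.float64(344.0), np.float64(140.0)), (np.float64(334.0), np.float64(156.0)), (np.float64(363.0), np.float64(170.0)), (np.float64(353.0), np.float64(186.0))]
```

```bash
python3 -m crank '[{"tx":0,"ty":0,"tz":0.002,"twist":0,"claw":255},{"tx":0,"ty":0,"tz":0.004,"twist":0,"claw":255},{"tx":0,"ty":0,"tz":0.004,"twist":0,"claw":255}]'
```

```text
time_s: 8.62
position: [675.8, 117.5, 159.3]
eef_rot: [[-1.0, 0.002, 0.023], [-0.023, 0.003, -1.0], [-0.002, -1.0, -0.003]]
wrist_force: [3.0, 7.1, 1.1]
gripper_width: 0.7
```

```bash
python3 -m crank '[{"tx":0,"ty":0,"tz":0.002,"twist":0,"claw":255},{"tx":0,"ty":0,"tz":0.003,"twist":0,"claw":255},{"tx":0,"ty":0,"tz":0.003,"twist":0,"claw":255}]';python3 - <<'E'
from h import *
c=read_camera("side")
cv2.imwrite("pics/s8.png",cv2.resize(c["pixels"][150:250,330:430,::-1],None,fx=6,fy=6,interpolation=cv2.INTER_CUBIC))
E
```

```text
time_s: 9.0
position: [676.2, 115.9, 159.7]
eef_rot: [[-1.0, 0.003, 0.024], [-0.024, 0.005, -1.0], [-0.003, -1.0, -0.005]]
wrist_force: [4.1, 9.7, 1.5]
gripper_width: 0.7
```

View pics/s8.png

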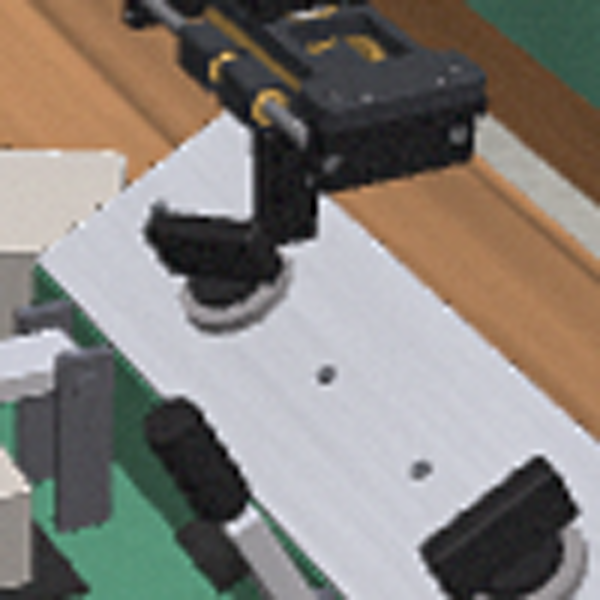

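The key's bar corners at crop (160,203) and (147,228) fit about 1.0–1.05 rad, and the force is now stiffening. I press a little further to be sure of the stop.

```bash
python3 -m crank '[{"tx":0,"ty":0,"tz":0.003,"twist":0,"claw":255},{"tx":0,"ty":0,"tz":0.006,"twist":0,"claw":255},{"tx":0,"ty":0,"tz":0.006,"twist":0,"claw":255}]'
```

```text
time_s: 9.43
position: [676.7, 107.6, 159.8]
eef_rot: [[-1.0, 0.004, 0.022], [-0.022, 0.002, -1.0], [-0.004, -1.0, -0.002]]
wrist_force: [5.2, 3.5, 3.6]
gripper_width: 0.4
```

```bash
python3 - <<'E'
from h import *
c=read_camera("side"); d=read_camera("scene"); w=read_camera("wrist")
p=np.zeros((600,800,3),np.uint8)
p[:400,:400]=cv2.resize(c["pixels"][150:230,340:420,::-1],(400,400),interpolation=cv2.INTER_CUBIC)
p[:400,400:]=cv2.resize(d["pixels"][240:320,350:430,::-1],(400,400),interpolation=cv2.INTER_CUBIC)
p[400:,:400]=cv2.resize(w["pixels"][200:400,150:550,::-1],(400,200))
p[400:,400:]=cv2.resize(c["pixels"][190:265,270:420,::-1],(400,200))
cv2.imwrite("pics/s9.png",p)
E
```

```text
(no output)
```

View pics/s9.png

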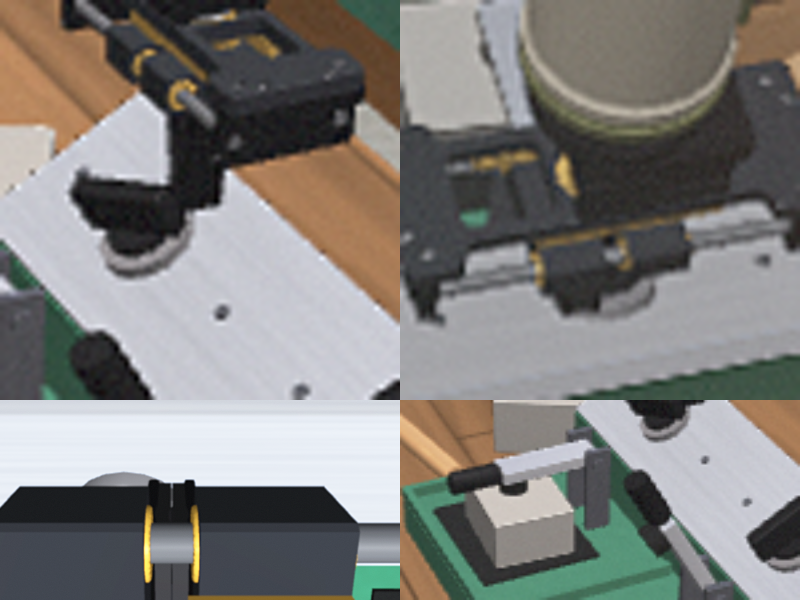

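Reading the picture: the key corner has not moved since the last view, at about 1.0 rad, and the fingers have slid out to the bar's end, with their narrow tip around wrist-panel (175,490). The stop is not certain, so I lift, let the key spring back, and push again 7 mm closer to the axis.

```bash
python3 -m crank '[{"tx":0,"ty":-0.02,"tz":0,"twist":0,"claw":255},{"tx":0,"ty":-0.04,"tz":0,"twist":0,"claw":255},{"tx":0.003,"ty":-0.04,"tz":-0.02,"twist":0,"claw":255},{"tx":0.007,"ty":-0.04,"tz":-0.04,"twist":0,"claw":255},{"tx":0.007,"ty":-0.04,"tz":-0.047,"twist":0,"claw":255},{"tx":0.007,"ty":-0.02,"tz":-0.047,"twist":0,"claw":255},{"tx":0.007,"ty":-0.008,"tz":-0.047,"twist":0,"claw":255},{"tx":0.007,"ty":0.001,"tz":-0.047,"twist":0,"claw":255},{"tx":0.007,"ty":0.001,"tz":-0.047,"twist":0,"claw":255}]'
```

```text
time_s: 10.7
position: [667.1, 152.1, 156.4]
eef_rot: [[-1.0, -0.002, 0.02], [-0.02, -0.001, -1.0], [0.002, -1.0, 0.001]]
wrist_force: [0.4, -0.4, -0.0]
gripper_width: 0.7
```

```bash
python3 - <<'E'
from h import *
# has key sprung back? compare key crop with the first picture
c=read_camera("side")["pixels"][:,:,::-1]; o=cv2.imread("pics/side0.png")
g=lambda im:(im.max(2)<70)[178:212,350:372]
print(g(c).sum()); 
d=(im:=c.max(2)<70)[150:230,340:420]
yx=np.argwhere(im[175:215,345:378])+[175,345]; print("dark extent rows",yx.min(0),yx.max(0))
E
```

```text
290
dark extent rows [175 354] [204 377]
```

```bash
python3 -m crank '[{"tx":0,"ty":0,"tz":0.004,"twist":0,"claw":255},{"tx":0,"ty":0,"tz":0.008,"twist":0,"claw":255},{"tx":0,"ty":0,"tz":0.012,"twist":0,"claw":255},{"tx":0,"ty":0,"tz":0.016,"twist":0,"claw":255},{"tx":0,"ty":0,"tz":0.02,"twist":0,"claw":255},{"tx":0,"ty":0,"tz":0.024,"twist":0,"claw":255},{"tx":0,"ty":0,"tz":0.024,"twist":0,"claw":255}]'; python3 -m crank '[{"tx":0,"ty":0,"tz":0.002,"twist":0,"claw":255},{"tx":0,"ty":0,"tz":0.004,"twist":0,"claw":255},{"tx":0,"ty":0,"tz":0.004,"twist":0,"claw":255}]'
```

```text
time_s: 11.62
position: [669.0, 131.7, 158.8]
eef_rot: [[-1.0, 0.003, 0.023], [-0.023, 0.004, -1.0], [-0.004, -1.0, -0.004]]
wrist_force: [3.6, 8.6, 2.3]
gripper_width: 0.3
time_s: 12.0
position: [668.8, 128.2, 158.7]
eef_rot: [[-1.0, 0.003, 0.023], [-0.023, 0.005, -1.0], [-0.003, -1.0, -0.005]]
wrist_force: [3.1, 8.1, 1.4]
gripper_width: 0.2
```

```bash
python3 -m crank '[{"tx":0,"ty":0,"tz":0.002,"twist":0,"claw":255},{"tx":0,"ty":0,"tz":0.004,"twist":0,"claw":255},{"tx":0,"ty":0,"tz":0.004,"twist":0,"claw":255}]'; python3 -m crank '[{"tx":0,"ty":0,"tz":0.002,"twist":0,"claw":255},{"tx":0,"ty":0,"tz":0.004,"twist":0,"claw":255},{"tx":0,"ty":0,"tz":0.004,"twist":0,"claw":255}]'
```

```text
time_s: 12.38
position: [669.5, 125.8, 159.3]
eef_rot: [[-1.0, 0.005, 0.024], [-0.024, 0.007, -1.0], [-0.005, -1.0, -0.006]]
wrist_force: [5.0, 12.7, 1.5]
gripper_width: 0.1
time_s: 12.75
position: [670.2, 123.6, 159.8]
eef_rot: [[-1.0, 0.007, 0.026], [-0.026, 0.009, -1.0], [-0.007, -1.0, -0.009]]
wrist_force: [8.3, 16.7, 1.5]
gripper_width: 0.2
```

```bash
python3 -m crank '[{"tx":0,"ty":0,"tz":0.002,"twist":0,"claw":255},{"tx":0,"ty":0,"tz":0.005,"twist":0,"claw":255},{"tx":0,"ty":0,"tz":0.005,"twist":0,"claw":255}]'; python3 - <<'E'
from h import *
yaw=.0214; R=np.array([[np.cos(yaw),-np.sin(yaw)],[np.sin(yaw),np.cos(yaw)]])
def pix(c,X): v=c["R"]@X+c["t"]; return np.array((c["fx"]*v[0]/v[2]+c["cx"],c["fy"]*v[1]/v[2]+c["cy"]))
def P(s,a,n,th):
    u=s*np.cos(th)-a*np.sin(th); l=s*np.sin(th)+a*np.cos(th)
    x=125+u*.866-n*.5; z=128.9+u*.5+n*.866; return np.r_[R@[x,120-l]+[543,5.4],z]
c=read_camera("side"); im=c["pixels"][:,:,::-1]; cv2.imwrite("pics/stop_raw.png",im)
# downhill-end position of the dark key in the picture at rest, first push and now, against the model
for f in ("side0","side1x","stop_raw"):
    b=cv2.imread(f"pics/{f}.png")
    if b is None: continue
    m=(b.max(2)<75).astype(np.uint8); m=m[180:206,345:385]; yx=np.argwhere(m)+[180,345]
    l=yx[np.argsort(yx[:,1])[:8]]; print(f,"leftmost px",l[:,::-1].tolist())
for th in (0,.8,.9,1.,1.05): print(th,pix(c,P(-30,-7,43,th)).round(1),pix(c,P(-30,7,43,th)).round(1))
E
```

```text
time_s: 13.12
position: [671.0, 120.9, 160.5]
eef_rot: [[-1.0, 0.009, 0.028], [-0.027, 0.012, -1.0], [-0.009, -1.0, -0.011]]
wrist_force: [11.0, 22.3, 2.5]
gripper_width: 0.2
side0 leftmost px [[354, 193], [354, 194], [355, 194], [355, 195], [355, 193], [355, 192], [356, 197], [356, 196]]
stop_raw leftmost px [[354, 188], [355, 190], [355, 187], [355, 189], [355, 188], [355, 186], [356, 191], [356, 185]]
0 [353.3 193.8] [355.7 196.2]
0.8 [354.3 187.2] [352.9 191.2]
0.9 [354.9 186.3] [353.  190.3]
1.0 [355.5 185.5] [353.3 189.5]
1.05 [355.9 185. ] [353.4 189. ][ WARN:0@0.715] global loadsave.cpp:275 findDecoder imread_('pics/side1x.png'): can't open/read file: check file path/integrity
```

The key end is at side (354,188). The model gives (354.1,188.2) for 1.05 rad once I apply the offset seen at rest. A force of about 25 N on a 20 mm lever is far above the spring, so the key is at its stop. Now I release it and move clear.

```bash
python3 -m crank '[{"tx":0,"ty":0,"tz":-0.008,"twist":0,"claw":255},{"tx":0,"ty":0,"tz":-0.018,"twist":0,"claw":255},{"tx":0,"ty":0,"tz":-0.03,"twist":0,"claw":255},{"tx":0,"ty":0,"tz":-0.045,"twist":0,"claw":255},{"tx":0,"ty":-0.03,"tz":-0.045,"twist":0,"claw":255},{"tx":0,"ty":-0.07,"tz":-0.045,"twist":0,"claw":255},{"tx":0,"ty":-0.1,"tz":-0.045,"twist":0,"claw":255},{"tx":0,"ty":-0.1,"tz":-0.045,"twist":0,"claw":255},{"tx":0,"ty":-0.1,"tz":-0.045,"twist":0,"claw":255},{"tx":0,"ty":-0.1,"tz":-0.045,"twist":0,"claw":255}]'; python3 - <<'E'
from h import *
c=read_camera("side"); d=read_camera("scene"); cv2.imwrite("pics/end_side.png",c["pixels"][:,:,::-1])
yaw=.0214; R=np.array([[np.cos(yaw),-np.sin(yaw)],[np.sin(yaw),np.cos(yaw)]])
for a in ((103,205),(225,242),(138,262)): pass
o=cv2.imread("pics/side0.png"); n=c["pixels"][:,:,::-1]
df=np.abs(o.astype(int)-n).max(2)
for k,(x0,x1,y0,y1) in dict(stone_front=(300,336,232,250),disc=(320,390,275,315),rightarm=(355,395,212,292),rightkey=(398,430,225,252),leftkey=(352,378,178,204),hammer=(238,290,176,216),bottle=(365,410,345,428),offcut=(425,512,358,410)).items(): print(k,df[y0:y1,x0:x1].mean().round(1),(df[y0:y1,x0:x1]>60).mean().round(3))
p=np.zeros((600,800,3),np.uint8)
p[:,:440]=cv2.resize(n[150:330,268:400],(440,600),interpolation=cv2.INTER_CUBIC)
p[:360,440:]=cv2.resize(d["pixels"][200:370,225:455,::-1],(360,360)); cv2.imwrite("pics/end.png",p)
E
```

```text
time_s: 14.42
position: [666.8, 156.9, 256.0]
eef_rot: [[-1.0, -0.002, 0.021], [-0.021, -0.001, -1.0], [0.002, -1.0, 0.001]]
wrist_force: [0.1, -0.6, 0.0]
gripper_width: 0.5
stone_front 3.0 0.0
disc 3.7 0.0
rightarm 3.3 0.0
rightkey 3.8 0.0
leftkey 24.3 0.117
hammer 2.9 0.0
bottle 2.9 0.0
offcut 3.0 0.0
```

View pics/end.png

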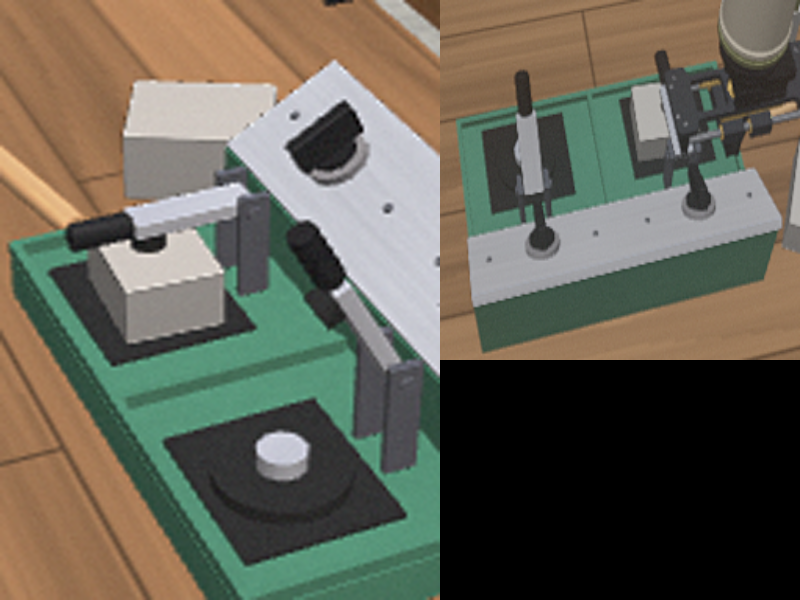

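The last view shows the left arm level on the stone, left panel (150,215), and the left key back at rest at (325,140). The right arm, right key and disc look unchanged.

```bash
python3 -c "
from plant import *
print(job_done())"
```

```text
the job is handed in; nothing more can be done
None
```

The job is handed in at about 14.5 s; no verdict was reported. I pushed the left (+y) hold-down arm forward with the closed fingers and let it sink onto the stone by itself. I then turned the left key clockwise to its stop with the fingers and let it spring back.

**Last checks:**
- **Left arm:** it measured 0.025 ± 0.02 rad from level before the key was turned. That is close to the 0.03 limit, so I relied on it being stationary between two pictures with its foot on the stone. I did not measure the angle again at the end, but the last picture shows it still down.
- **Left key:** in the second push its end was at the pixel expected for 1.05 rad, under about 25 N, so I take it as at the stop. Afterwards it looked back at rest. The image comparison with the start differed for this key, most likely because the fingers hid part of it at the start.
- **Everything else:** the stone's front, disc, right arm, right key, hammer, bottle and offcut matched the first picture to within image noise. The gripper was clear, with the wrist force near 0.

**What went wrong on the way:**
- One move was refused because its rows lacked `ty`, so nothing moved.
- The first push turned the key to about 1.0 rad, then slid along it to the end of the bar without proving the stop. I repeated it closer to the key's axis.

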